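# Shake out a pin magazine and put it back in its cutout

## Robot

A 6-joint arm with a two-finger parallel gripper is mounted at the origin on the work surface. World frame = base frame: x ahead of the robot, y to its left, z up, the work surface at z = 0. Lengths are in m, angles in degrees, forces in N, time in s.
With the tool pointing down it reaches from about 0.4 to 0.825 m from the base axis. Payload 7 kg.
Tool frame: the origin (TCP) lies between the finger pads; the fingertips stand 19 mm ahead of it and the grasp point (between the pads) is the TCP; x points along the fingers, y is the direction in which the jaws open and shut, and the axes are right-handed (so a half turn about x gives the same grasp; the last joint's range is limited). The gripper opens to 88 mm and grips with 3 to 60 N. Pads are 19 mm wide; open, the fingers measure 130 mm over their backs; the gripper's body (78 mm by 193 mm) begins 47 mm behind the grasp point.
Start: joints at [90.762, 20.546, 0.682, 0, -70.136, -16.507], TCP at [0.183, 0.65, 0.246] pointing down, gripper open.
Joint ranges: [-176.03, 176.03], [-82.01, 121.73], [-58.28, 71.71], [-173.87, 95.51], [-174.79, -0.11], [-173.66, 173.66]. Speed limits (degrees/s): [136.94, 136.94, 172.46, 180, 180, 180].

## Interface

Orientations are given as [roll, pitch, yaw] about the fixed x, y, z axes, in that order (R = Rz(yaw) Ry(pitch) Rx(roll)).
In Python, from plant import * gives the robot as it stands.
- The arm moves only by the tool step_arm, never from a script. Its argument "steps" is a list of rows, each a list of 2 entries, a list of its own where there are three numbers: the shift along the tool's x, y, z in units of 0.02 m (1.0 is 0.02 m), then the turn about the tool's x in units of 6 degrees (1.0 is 6 degrees). A call has 1 to 20 rows; each row shifts and turns the commanded pose from where the row before left it, along the tool's axes as they then stand; what a row does not reach is not made up. A row lasts 1/12 s, in which the tool goes at most 41.7 mm and 7.16 degrees, less where a joint would pass 70% of its speed; a pose out of reach is approached as far as the arm can. A call with a number of a shift or a turn outside -1 to 1 is refused whole. A call with a gripper value outside its range is refused whole. "fingers" is the closure, from 0 (fully open) to 1 (shut), set as the call begins (left out, the last holds). The fingers move at their own pace and stop on an object; "grip_force" is the grip in N (left out, the last holds). Time passes only in rows, so rows that do not move let the fingers close. It gives the time, the measured TCP pose, the force and the opening at its end, in the units of the state.
- get_state(): the state, without advancing time (a new reading comes with each control period).
- capture(name): name is "scene" or "top"; returns the picture (400x640x3 uint8, blue, green, red); there is no depth.
- camera_model(name): a dict with "intrinsics" (3x3 intrinsics, pixels), "rvec" (rotation vector, rad) and "tvec" (3), from world to camera coordinates, as OpenCV has them. Camera axes: x right, y down, z forward; pixel columns grow to the right and rows downward; lengths in m; the calibration is good to about 2 mm. A picture is of the moment at which its call begins. camera_model takes no time and is no camera call.
- close_job(): hands the job in, once; it reports no verdict.
The state is a dict: "time_s": time; "joints": joint angles; "qd": joint speeds; "joint_torque": joint torques, N m; "tcp_pos": TCP position; "eef_rot": TCP orientation; "contact_force": force on the tool from outside, world axes, zero at the start; "moment": the same for the moment, N m; "gripper_width": finger opening in m.
Only numpy, scipy, OpenCV 4.12 (cv2) and the standard library are available. Lean on these libraries where they do the work, as an engineer would, in place of code of your own. Each camera call takes 0.05 s, during which the arm holds its last target.

## Task

Pick up the grey pin magazine, tip it mouth-down over the blue tote and shake it until its felt weight stops dropping, so that all three steel pins have fallen out into the tote. Then lay the empty magazine fully home in the T-shaped cutout of the foam tray, the right way round, and let go. Leave the tape roll, the bottle and the carton where they are.

Things in the scene. Friction and masses are not known exactly. Their poses are not given: they have to be found in the camera images.
- magazine: Loose grey plastic box lying on the bench: 130 mm long (x), 64 wide (y), 50 high (z), walls 4 mm, 0.2 to 0.3 kg empty. Origin: centre of the underside, z up. The mouth is its -x end, at the start turned roughly to the robot. A collar at the mouth end, 20 mm long (x -65 to -45) and as high as the box, widens it to 80 mm: a T from above. Jerked while level, it may spill a pin early.
- magazine_mouth (a point): Centre of the mouth end: 65 mm along -x from the box's middle, 25 mm above its underside; axes as the magazine. A 4 mm aluminium cover closes y = -28 to -5 mm; y = -5 to +28 mm, 42 mm high, is open. Pins on the covered side stay in when tipped, until shaking (tipping up and down again, or swinging, with the +y side lower) brings them to the open part.
- magazine_grip (a point): Good grasp point on the magazine: mid-length, 30 mm above its underside, between its flat parallel sides 64 mm apart (closing along y, at any pitch). Keep the fingertips above 20 mm from the underside so that they clear the tray at the end.
- pin1: Loose plain steel pin, a cylinder 17 mm in diameter and 64 mm long, about 0.114 kg (15% either way); origin at its centre, x along its length. Slick in the magazine (friction about 0.3). Starts lying inside the magazine along its length, on the covered side (hidden from view).
- pin2: Steel pin like pin1; starts inside the magazine in the middle.
- pin3: Steel pin like pin1; starts inside the magazine on the open side.
- tote: Open blue plastic tote, fixed to the bench, 260 mm (x) by 200 mm (y), 60 mm high, walls and floor 5 mm. Origin: centre of its underside.
- tray: Fixed foam tray, 190 mm (x) by 130 mm (y), 24 mm high. Its T-shaped cutout, 18 mm deep, centred on the tray, takes the lying magazine with 2.5 mm to spare all round: 135 mm long in all, stem 69 mm wide, head 85 mm wide and 25 mm long. The head (for collar and mouth) is at the tray's -x end, roughly towards the robot. Origin: centre of its underside.
- tray_seat (a point): Centre of the cutout's floor, 6 mm above the bench; the magazine's origin lies here, with its axes along the tray's, when it is fully home.
- tray_seat_mouth (a point): Where point magazine_mouth lies when the magazine is fully home the right way round.
- tape_roll: Loose yellow roll of tape, 96 mm across, 24 mm high, lying flat; a bystander.
- bottle: Loose white plastic bottle, 56 mm across, 140 mm high; a bystander.
- carton: Loose small cardboard carton, 90 x 120 x 60 mm; a bystander.
Mind the look-alikes: they are no part of the job. Leave any green or pink look-alike of the magazine alone.

How it is judged:
By the outcome, as a careful person would: the job done as asked, in the order asked, and still so for the second after the job is handed in, with the robot touching nothing.
It also fails if it takes over 72 s, if anything falls off the work surface, if the arm or the gripper's body presses on something with over 40 N, if the wrist force passes 120 N, or if a joint passes its speed limit or range.

## Working session

There is one attempt and no reset: what is moved stays moved. The work goes in short steps, Python scripts to look and compute and a tool call to move; the robot and the scene stay as the last step left them, time stands still between calls to the robot, and variables do not carry over. Pictures are saved under pics/ and viewed, and the job is handed in when it is done.

Besides the shell and the picture viewer there is one more tool, called after "Emit:" as a command line: name --argument value ..., lists and objects as JSON in quotes. step_arm: Moves the arm, as the interface text tells. Its arguments: {"type":"object","properties":{"steps":{"type":"array","items":{"type":"array"}},"fingers":{"type":"number"},"grip_force":{"type":"number"}},"required":["steps"]}

```bash
mkdir -p pics; ls; python3 - <<'E'
from plant import *
import cv2,numpy as np
for n in("scene","top"):
    cv2.imwrite(f"pics/{n}0.png",capture(n)); m=camera_model(n)
    R=cv2.Rodrigues(np.array(m["rvec"],float))[0]; print(n,m["intrinsics"],"cam pos",-R.T@np.array(m["tvec"]).ravel())
print(get_state())
E
```

```text
pics
scene [[395.39189039   0.         321.29771067]
 [  0.         395.39189039 197.70315151]
 [  0.           0.           1.        ]] cam pos [ 1.07350521 -0.20160992  0.86708708]
top [[373.95064022   0.         322.69153271]
 [  0.         373.95064022 195.71745498]
 [  0.           0.           1.        ]] cam pos [0.36779112 0.07633578 0.91756958]
{'time_s': 0.1, 'joints': array([ 9.07641298e+01,  2.05873552e+01,  6.41161366e-01, -1.82914871e-02,
       -7.01362116e+01, -1.65072883e+01]), 'qd': array([-0.12402402, -0.081967  ,  0.12670288,  0.069989  , -0.06531821,
        0.11346562]), 'joint_torque': array([-1.13739294e-03, -5.84163380e+01,  2.93753779e+01,  7.01558411e+00,
        1.01938541e-02, -5.08195683e-05]), 'tcp_pos': array([0.18304934, 0.64929551, 0.24473059]), 'eef_rot': array([  94.7215029 ,   89.91581895, -101.02788319]), 'contact_force': array([ 0.3751291 ,  0.20757654, -0.08262885]), 'moment': array([ 0.03304572,  0.01265138, -0.03515061]), 'gripper_width': 0.08751880646475854}
```

View pics/scene0.png

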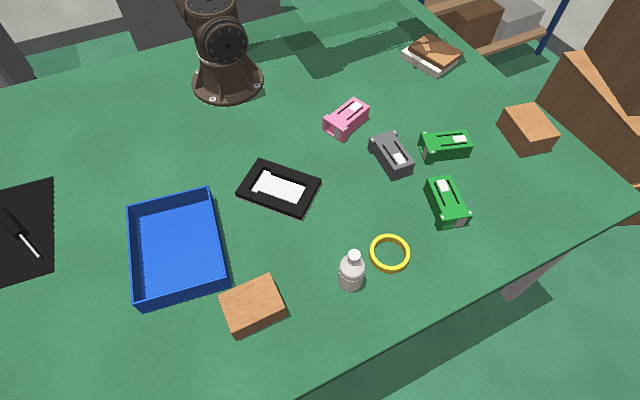

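View pics/top0.png

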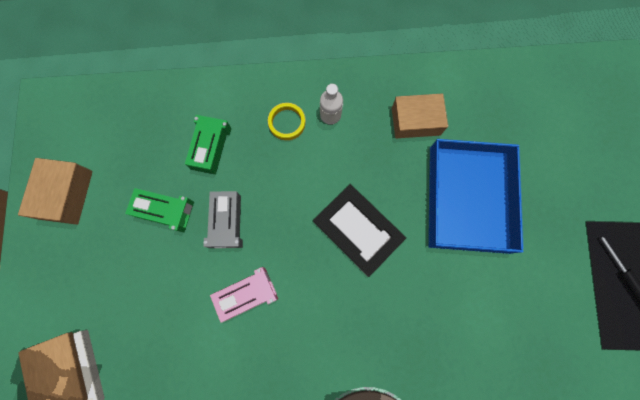

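The top view shows the grey magazine near (223,220), with its collar at the lower end (222,243), towards the robot. The look-alikes are green at (207,143) and (158,209), and pink at (243,295). Only the grey one fits the description. The tray is at (360,230) with its T head at lower right, and the tote is at (477,196). I'll confirm the magazine in an enlarged crop and measure.

```bash
cat > h.py <<'E'
import cv2,numpy as np
from plant import *
def cam(n):
    m=camera_model(n);K=np.array(m["intrinsics"]);R=cv2.Rodrigues(np.array(m["rvec"],float))[0];t=np.array(m["tvec"],float).ravel();return K,R,t
def ray(n,uv,z):
    K,R,t=cam(n);c=-R.T@t;d=R.T@np.linalg.inv(K)@np.array([uv[0],uv[1],1.]);return c+d*(z-c[2])/d[2]
def proj(n,p):
    K,R,t=cam(n);q=K@(R@np.array(p,float)+t);return q[:2]/q[2]
E
python3 - <<'E'
from h import *
print("tcp proj",proj("scene",[.183,.65,.245]),proj("top",[.183,.65,.245]))
t=cv2.imread("pics/top0.png");s=cv2.imread("pics/scene0.png")
a=cv2.resize(t[175:265,180:270],(400,400),interpolation=cv2.INTER_CUBIC)
b=cv2.resize(s[115:195,350:430],(400,400),interpolation=cv2.INTER_CUBIC)
cv2.imwrite("pics/crop1.png",np.hstack([a,b]))
a=cv2.resize(t[180:280,305:415],(440,400),interpolation=cv2.INTER_CUBIC)
cv2.imwrite("pics/crop2.png",a)
# masks
hsv=cv2.cvtColor(t,cv2.COLOR_BGR2HSV)
white=((hsv[...,1]<40)&(hsv[...,2]>170)).astype(np.uint8)
w=np.zeros_like(white);w[195:270,320:400]=white[195:270,320:400]
black=(hsv[...,2]<60).astype(np.uint8);B=np.zeros_like(black);B[180:280,305:412]=(black|white)[180:280,305:412]
blue=((hsv[...,0]>100)&(hsv[...,0]<125)&(hsv[...,1]>150)).astype(np.uint8)
for nm,M,z in(("cut",w,.006),("tray",B,.024),("tote",blue,.06)):
    c=max(cv2.findContours(M,0,cv2.CHAIN_APPROX_NONE)[0],key=cv2.contourArea)
    P=np.array([ray("top",p[0],z)[:2] for p in c],np.float32)
    r=cv2.minAreaRect(P);print(nm,r,cv2.boxPoints(r).round(4).tolist())
E
```

```text
tcp proj [440.81928538 -11.87149481] [-23.42622218 421.03424173]
cut ((0.47878196835517883, -0.023646250367164612), (0.13361014425754547, 0.0800861120223999), 40.477054595947266) [[0.4020000100135803, -0.03660000115633011], [0.45399999618530273, -0.09749999642372131], [0.5555999875068665, -0.010700000450015068], [0.503600001335144, 0.050200000405311584]]
tray ((0.476285457611084, -0.02164500206708908), (0.18639802932739258, 0.12875011563301086), 40.722015380859375) [[0.3637000024318695, -0.03370000049471855], [0.44760000705718994, -0.13120000064373016], [0.5889000296592712, -0.009600000455975533], [0.5048999786376953, 0.08789999783039093]]
tote ((0.5341876149177551, -0.29774200916290283), (0.21587666869163513, 0.2648424506187439), 81.53807067871094) [[0.3873000144958496, -0.38499999046325684], [0.6492999792098999, -0.42399999499320984], [0.6811000108718872, -0.21050000190734863], [0.41909998655319214, -0.17149999737739563]]
```

View pics/crop1.png

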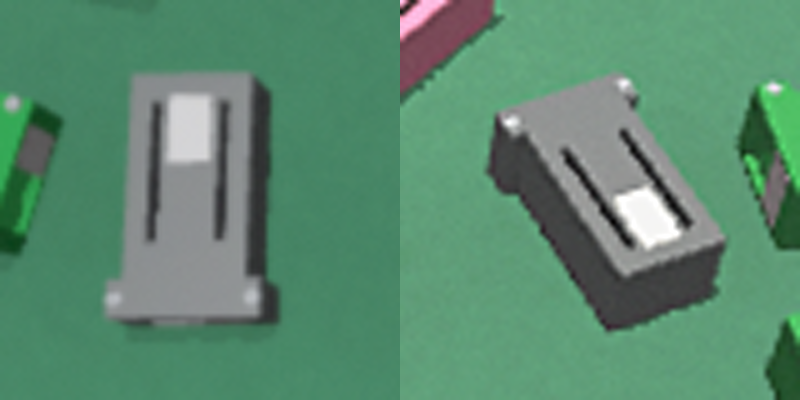

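View pics/crop2.png

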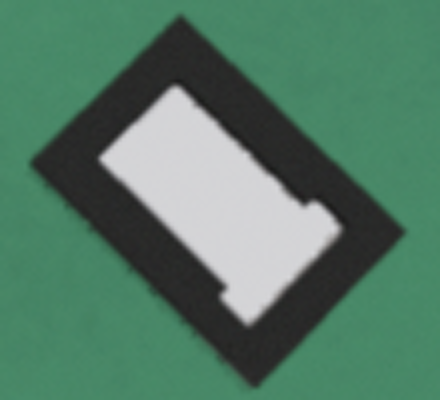

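```bash
cat >> h.py <<'E'
from scipy.spatial.transform import Rotation as Ro
def TR(s): return Ro.from_euler("xyz",s["eef_rot"],degrees=True).as_matrix()
E
python3 - <<'E'
from h import *
t=cv2.imread("pics/top0.png");s=cv2.imread("pics/scene0.png")
out=[]
for n,im,(x0,y0,x1,y1) in(("top",t,(190,180,250,255)),("scene",s,(360,120,417,185))):
    hsv=cv2.cvtColor(im,cv2.COLOR_BGR2HSV)
    m=((hsv[...,1]<50)&(hsv[...,2]>(112 if n=="top" else 95))).astype(np.uint8);M=np.zeros_like(m);M[y0:y1,x0:x1]=m[y0:y1,x0:x1]
    c=max(cv2.findContours(M,0,cv2.CHAIN_APPROX_NONE)[0],key=cv2.contourArea)
    d=np.zeros_like(im);cv2.drawContours(im,[c],-1,(0,0,255),1);out.append(cv2.resize(im[y0-10:y1+10,x0-10:x1+10],(400,400),interpolation=0))
    P=np.array([ray(n,p[0],.05)[:2] for p in c],np.float32)
    r=cv2.minAreaRect(P);print(n,r,cv2.boxPoints(r).round(4).tolist())
cv2.imwrite("pics/seg.png",np.hstack(out))
S=get_state();print(TR(S).round(3))
# tray from scene
s=cv2.imread("pics/scene0.png");hsv=cv2.cvtColor(s,cv2.COLOR_BGR2HSV)
m=((hsv[...,2]<70)|((hsv[...,1]<40)&(hsv[...,2]>170))).astype(np.uint8);M=np.zeros_like(m);M[150:225,228:330]=m[150:225,228:330]
c=max(cv2.findContours(M,0,cv2.CHAIN_APPROX_NONE)[0],key=cv2.contourArea)
P=np.array([ray("scene",p[0],.024)[:2] for p in c],np.float32);r=cv2.minAreaRect(P);print("tray scene",r)
w=((hsv[...,1]<40)&(hsv[...,2]>170)).astype(np.uint8);M=np.zeros_like(m);M[150:225,228:330]=w[150:225,228:330]
c=max(cv2.findContours(M,0,cv2.CHAIN_APPROX_NONE)[0],key=cv2.contourArea)
P=np.array([ray("scene",p[0],.006)[:2] for p in c],np.float32);r=cv2.minAreaRect(P);print("cut scene",r)
E
```

```text
top ((0.5208108425140381, 0.30121323466300964), (0.07838410139083862, 0.13268311321735382), 89.70530700683594) [[0.4542999863624573, 0.2624000012874603], [0.586899995803833, 0.26170000433921814], [0.5874000191688538, 0.3400999903678894], [0.4546999931335449, 0.3407000005245209]]
scene ((0.524681806564331, 0.2984156012535095), (0.07984749227762222, 0.1294463574886322), 85.92771911621094) [[0.45730000734329224, 0.2632000148296356], [0.5863999724388123, 0.2540000081062317], [0.5921000242233276, 0.3336000144481659], [0.46299999952316284, 0.34279999136924744]]
[[-0.    -0.271 -0.962]
 [-0.001 -0.962  0.271]
 [-1.     0.001 -0.   ]]
tray scene ((0.4856697618961334, -0.02456304430961609), (0.19299469888210297, 0.1363428831100464), 40.43049240112305)
cut scene ((0.4742588400840759, -0.020260922610759735), (0.1288757175207138, 0.07541918009519577), 40.372074127197266)
```

View pics/seg.png

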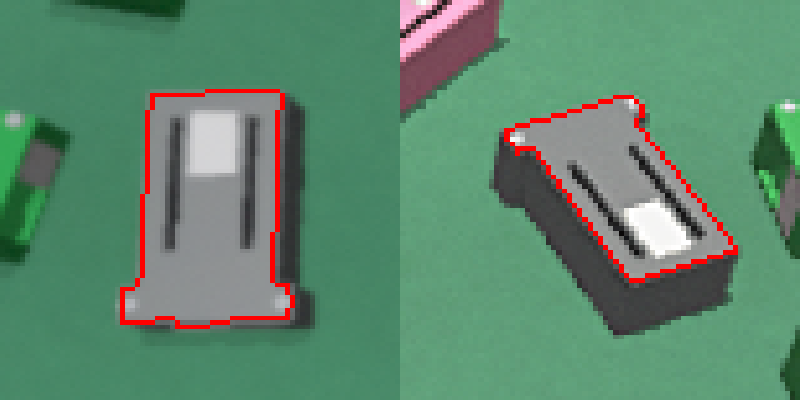

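```bash
cat >> h.py <<'E'
def go(x,y,z,yaw=None):
    """remaining shift in tool axes, units of 0.02 m; turn in units of 6deg so tool z = -x of body with given yaw"""
    s=get_state();R=TR(s);d=R.T@(np.array([x,y,z])-s["tcp_pos"])/0.02
    psi=np.degrees(np.arctan2(-R[1,2],-R[0,2]))
    print("tcp",s["tcp_pos"].round(4),"yaw",psi.round(2),"tilt z",R[2].round(3),"t",round(s["time_s"],2),"F",s["contact_force"].round(1),"M",s["moment"].round(2),"w",round(s["gripper_width"],4))
    print("units now-frame",d.round(2), "turn units", None if yaw is None else round(-(yaw-psi)/6,2))
    if yaw is not None:
        a=np.radians(yaw);Rn=np.array([[0,-np.sin(a)*-1,-np.cos(a)],[0,-np.cos(a),-np.sin(a)],[-1,0,0]])
        print("units after turn",(Rn.T@(np.array([x,y,z])-s["tcp_pos"])/0.02).round(2))
E
python3 - <<'E'
from h import *
t=cv2.imread("pics/top0.png");s=cv2.imread("pics/scene0.png")
def lines(n,im,thr,box):
    x0,y0,x1,y1=box;hsv=cv2.cvtColor(im,cv2.COLOR_BGR2HSV)
    m=((hsv[...,1]<50)&(hsv[...,2]>thr)).astype(np.uint8);M=np.zeros_like(m);M[y0:y1,x0:x1]=m[y0:y1,x0:x1]
    c=max(cv2.findContours(M,0,cv2.CHAIN_APPROX_NONE)[0],key=cv2.contourArea)
    P=np.array([ray(n,p[0],.05)[:2] for p in c]);a=np.radians(-3.5)
    for it in range(4):
        U=np.array([np.cos(a),np.sin(a)]);V=np.array([-U[1],U[0]]);u=P@U;v=P@V
        um=(u.min()+u.max())/2;st=(u>um-.03)&(u<um+.055);vm=np.median(v)
        vm=(v[st].min()+v[st].max())/2
        L=P[st&(v>vm+.02)];Rr=P[st&(v<vm-.02)]
        fs=[cv2.fitLine(q.astype(np.float32),cv2.DIST_HUBER,0,.01,.01).ravel() for q in(L,Rr)]
        an=[np.arctan(f[1]/f[0]) for f in fs];a=np.mean(an)
    w=[f[2:]@V for f in fs];print(n,"angles",np.degrees(an),"width",w[0]-w[1],"len",u.max()-u.min(),"centre",U*um+V*np.mean(w))
lines("top",t,112,(190,180,250,255));lines("scene",s,95,(360,120,417,185))
go(.52,.30,.20,-3.5)
E
```

```text
top angles [-2.6585968 -1.3107789] width 0.061967522 len 0.13266343771179595 centre [0.52075505 0.29919189]
scene angles [-2.76837 -3.76938] width 0.061591387 len 0.13013927763010535 centre [0.52478389 0.29897877]
tcp [0.183  0.6493 0.2447] yaw -15.75 tilt z [-1.     0.001 -0.   ] t 0.1 F [ 0.4  0.2 -0.1] M [ 0.03  0.01 -0.04] w 0.0875
units now-frame [  2.26  12.23 -20.96] turn units -2.04
units after turn [  2.24  16.4  -17.88]
```

Emit:
step_arm --steps '[[[0,0.3,-0.3],-0.72],[[0,0.5,-0.5],-0.72],[[0,0.9,-0.9],-0.73],[[0,0.9,-0.95],0],[[0,0.9,-0.95],0],[[0,0.9,-0.95],0],[[0,0.9,-0.95],0],[[0,0.9,-0.95],0],[[0,0.9,-0.95],0],[[0.1,0.9,-0.95],0],[[0.1,0.9,-0.95],0],[[0.1,0.9,-0.95],0],[[0.1,0.9,-0.95],0],[[0.1,0.9,-0.95],0],[[0.1,0.9,-0.95],0],[[0.1,0.9,-0.95],0],[[0.1,0.9,-0.95],0],[[0.1,0.9,-0.95],0],[[0.1,0.7,-0.8],0],[[0,0,0],0]]' --fingers 0 --grip_force 40

```text
time_s: 1.77
tcp_pos: [0.4995, 0.3097, 0.2246]
eef_rot: [58.3, 89.9, -124.6]
contact_force: [-0.5, 0.1, -0.6]
gripper_width: 0.0875
```

```bash
python3 -c "
from h import *
go(.523,.299,.032,-2.7)"
```

```text
tcp [0.4995 0.3097 0.2246] yaw -2.88 tilt z [-1.     0.002  0.001] t 1.77 F [-0.5  0.1 -0.6] M [ 0.04 -0.04  0.02] w 0.0875
units now-frame [ 9.63  0.46 -1.21] turn units -0.03
units after turn [ 9.63  0.48 -1.2 ]
```

Emit:
step_arm --steps '[[[0.5,0.08,-0.2],0],[[0.9,0.08,-0.2],0],[[0.9,0.08,-0.2],0],[[0.9,0.08,-0.2],0],[[0.9,0.08,-0.2],0],[[0.9,0.08,-0.2],0],[[0.9,0,0],0],[[0.9,0,0],0],[[0.8,0,0],0],[[0.6,0,0],0],[[0.5,0,0],0],[[0.4,0,0],0],[[0,0,0],0],[[0,0,0],0]]'

```text
time_s: 2.93
tcp_pos: [0.5213, 0.3018, 0.0433]
eef_rot: [56.6, 90.0, -126.1]
contact_force: [-0.1, 0.1, 0.6]
gripper_width: 0.0879
```

```bash
python3 -c "
from h import *
go(.523,.299,.041,-2.7)
im=capture('top');cv2.imwrite('pics/t1.png',cv2.resize(im[120:320,120:340],(660,600)))"
```

```text
tcp [0.5213 0.3018 0.0433] yaw -2.7 tilt z [-1.     0.001  0.   ] t 2.93 F [-0.1  0.1  0.6] M [-0.02 -0.04 -0.03] w 0.0879
units now-frame [ 0.11  0.14 -0.09] turn units -0.0
units after turn [ 0.11  0.14 -0.09]
```

View pics/t1.png

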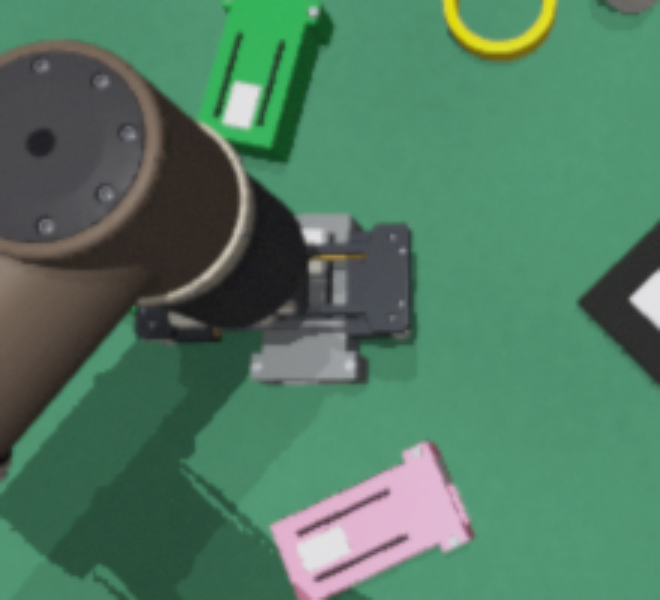

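Emit:
step_arm --steps '[[[0.1,0.12,-0.09],0],[[0,0,0],0],[[0,0,0],0],[[0,0,0],0],[[0,0,0],0],[[0,0,0],0],[[0,0,0],0],[[0,0,0],0]]' --fingers 1 --grip_force 45

```text
time_s: 3.65
tcp_pos: [0.5234, 0.2993, 0.042]
eef_rot: [-144.5, 90.0, 32.8]
contact_force: [-0.5, -0.9, 3.8]
gripper_width: 0.0638
```

Emit:
step_arm --steps '[[[-0.1,0,0],0],[[-0.2,0,0],0],[[-0.3,0,0],0],[[-0.4,0,0],0],[[-0.5,0,0],0],[[-0.5,0,0],0],[[-0.5,0,0],0],[[-0.5,0,0],0],[[-0.4,0,0],0],[[-0.3,0,0],0],[[-0.2,0,0],0],[[0,0,0],0],[[0,0,0],0]]'

```text
time_s: 4.73
tcp_pos: [0.523, 0.2991, 0.1195]
eef_rot: [-31.8, 90.0, 145.5]
contact_force: [-0.6, -0.1, -6.2]
gripper_width: 0.0637
```

```bash
python3 -c "
from h import *
go(.545,-.295,.12,-8.5)
im=capture('scene');cv2.imwrite('pics/s1.png',cv2.resize(im[60:240,280:500],(733,600)))"
```

```text
tcp [0.523  0.2991 0.1195] yaw -2.73 tilt z [-1. -0.  0.] t 4.73 F [-0.6 -0.1 -6.2] M [-0.03  0.02  0.  ] w 0.0637
units now-frame [-0.03 29.62 -2.51] turn units 0.96
units after turn [-2.000e-02  2.922e+01 -5.480e+00]
```

View pics/s1.png

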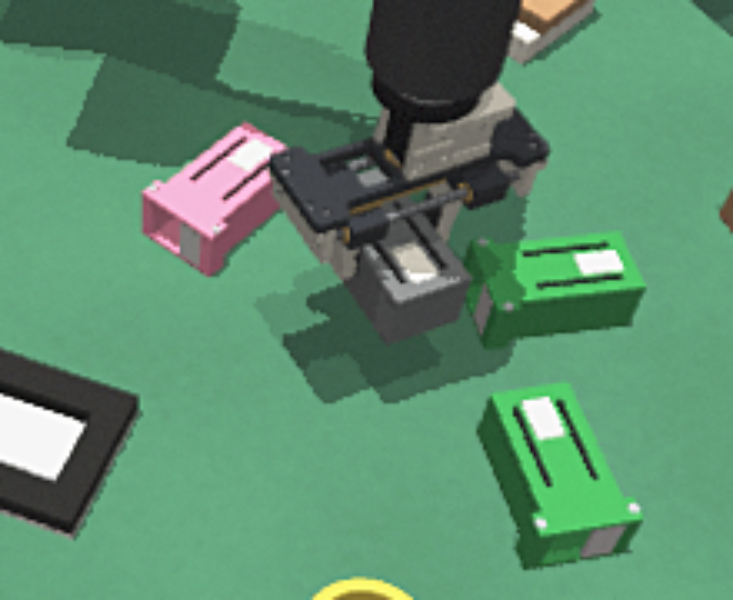

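Emit:
step_arm --steps '[[[-0.2,0.1,0],0],[[-0.4,0.2,0],0],[[-0.6,0.3,0],0.08],[[-0.7,0.4,0],0.08],[[-0.7,0.5,-0.05],0.08],[[-0.7,0.6,-0.05],0.08],[[-0.6,0.7,-0.1],0.08],[[-0.5,0.8,-0.1],0.08],[[-0.4,0.9,-0.1],0.08],[[-0.2,1,-0.1],0.08],[[0,1,-0.15],0.08],[[0,1,-0.15],0.08],[[0,1,-0.15],0.08],[[0,1,-0.15],0.08],[[0,1,-0.15],0],[[0,1,-0.15],0],[[0,1,-0.15],0],[[0,1,-0.15],0],[[0,1,-0.15],0],[[0,1,-0.15],0]]'

```text
time_s: 6.45
tcp_pos: [0.5253, -0.0155, 0.2202]
eef_rot: [-136.7, 90.0, 34.8]
contact_force: [0.6, -0.4, -6.1]
gripper_width: 0.0635
```

```bash
python3 -c "
from h import *
print([ray('top',p,.06)[:2].round(3) for p in ((437,142),(519,143),(521,252),(432,249))])
print([ray('top',p,.005)[:2].round(3) for p in ((441,149),(514,149),(514,245),(440,243))])
go(.55,-.302,.20,-8.5)
im=capture('top');cv2.imwrite('pics/t2.png',im)"
```

```text
[array([ 0.669, -0.227]), array([ 0.652, -0.426]), array([ 0.392, -0.381]), array([ 0.414, -0.18 ])]
[array([ 0.669, -0.254]), array([ 0.655, -0.442]), array([ 0.412, -0.397]), array([ 0.43 , -0.218])]
tcp [ 0.5253 -0.0155  0.2202] yaw -8.54 tilt z [-1. -0. -0.] t 6.45 F [ 0.6 -0.4 -6.1] M [-0.   -0.07  0.06] w 0.0635
units now-frame [ 1.01 13.98 -3.35] turn units -0.01
units after turn [ 1.01 13.98 -3.34]
```

View pics/t2.png

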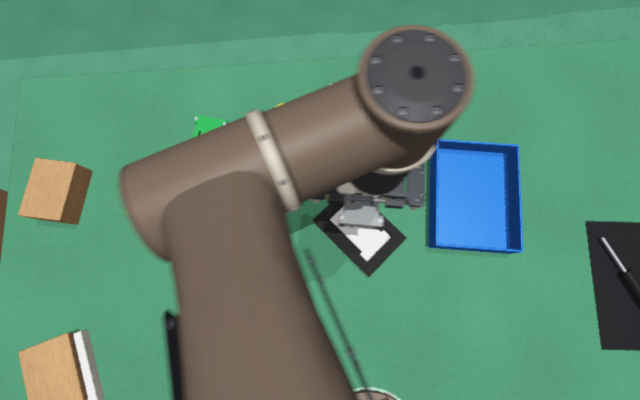

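Emit:
step_arm --steps '[[[0,0.95,-0.2],0],[[0,0.95,-0.2],0],[[0,0.95,-0.2],0],[[0,0.95,-0.2],0],[[0,0.95,-0.2],0],[[0,0.95,-0.25],0],[[0,0.95,-0.25],0],[[0,0.95,-0.25],0],[[0,0.95,-0.25],0],[[0,0.95,-0.25],0],[[0,0.95,-0.25],0],[[0.1,0.9,-0.25],0],[[0.2,0.8,-0.2],0],[[0.2,0.7,-0.15],0],[[0.2,0.6,-0.1],0],[[0.2,0.4,-0.1],0],[[0.2,0.25,0],0],[[0.2,0,0],0],[[0,0,0],0],[[0,0,0],0]]'

```text
time_s: 8.17
tcp_pos: [0.5495, -0.3016, 0.1933]
eef_rot: [-15.0, 90.0, 156.5]
contact_force: [0.6, -0.0, -5.2]
gripper_width: 0.0636
```

```bash
python3 -c "
from h import *
go(.549,-.308,.05,-8.5)"
```

```text
tcp [ 0.5495 -0.3016  0.1933] yaw -8.46 tilt z [-1.    -0.     0.001] t 8.17 F [ 0.6 -0.  -5.2] M [ 0.04  0.02 -0.02] w 0.0636
units now-frame [ 7.16  0.32 -0.03] turn units 0.01
units after turn [ 7.16  0.32 -0.02]
```

Emit:
step_arm --steps '[[[0.3,0.1,0],0],[[0.5,0.1,0],0],[[0.7,0.1,0],0],[[0.8,0,0],0],[[0.8,0,0],0],[[0.8,0,0],0],[[0.7,0,0],0],[[0.5,0,0],0],[[0.4,0,0],0],[[0.3,0,0],0],[[0,0,0],0],[[0,0,0],0],[[0,0,0],0]]'

```text
time_s: 9.25
tcp_pos: [0.5494, -0.3083, 0.0784]
eef_rot: [166.6, 89.9, -21.9]
contact_force: [0.5, -0.4, -6.1]
gripper_width: 0.0635
```

```bash
python3 -c "
from h import *
go(.549,-.308,.05,-8.5)
im=capture('scene');cv2.imwrite('pics/s3.png',cv2.resize(im[120:360,90:370],(700,600)))"
```

```text
tcp [ 0.5494 -0.3083  0.0784] yaw -8.47 tilt z [-1.     0.    -0.001] t 9.25 F [ 0.5 -0.4 -6.1] M [ 0.02 -0.   -0.01] w 0.0635
units now-frame [ 1.42 -0.01  0.02] turn units 0.01
units after turn [ 1.42 -0.01  0.02]
```

View pics/s3.png

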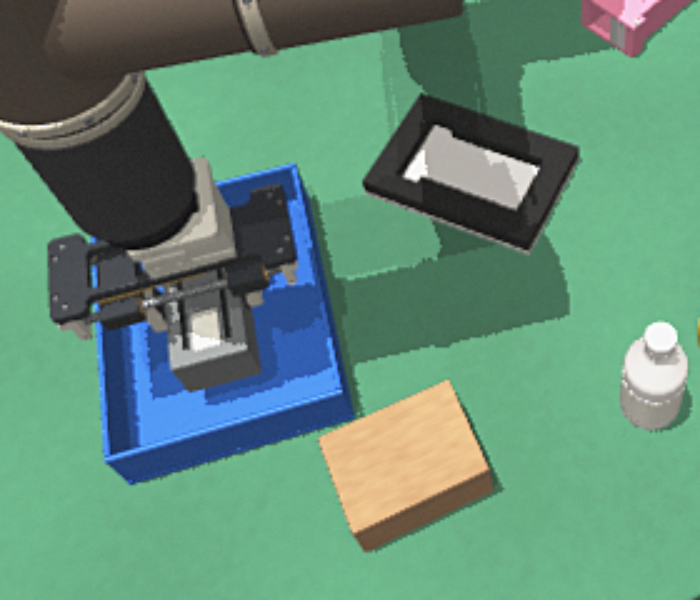

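Emit:
step_arm --steps '[[[0.4,0,0],0],[[0.4,0,0],0],[[0.3,0,0],0],[[0.2,0,0],0],[[0.15,0,0],0],[[0.1,0,0],0],[[0,0,0],0],[[0,0,0],0]]'

```text
time_s: 9.97
tcp_pos: [0.5489, -0.3083, 0.047]
eef_rot: [140.6, 90.0, -47.8]
contact_force: [-2.4, -0.2, -0.1]
gripper_width: 0.0635
```

Emit:
step_arm --steps '[[[0,0,0],0],[[0,0,0],0],[[0,0,0],0],[[0,0,0],0],[[0,0,-0.4],0],[[0,0,-0.5],0],[[0,0,-0.5],0],[[0.2,0,-0.4],0],[[0.3,0,-0.1],0],[[0,0,0],0]]' --fingers 0.1

```text
time_s: 10.8
tcp_pos: [0.5863, -0.3135, 0.0345]
eef_rot: [-12.1, 89.9, 159.5]
contact_force: [0.1, -1.1, -0.1]
gripper_width: 0.0789
```

```bash
python3 -c "
from h import *
go(.587,-.314,.037,-8.5)
im=capture('scene');cv2.imwrite('pics/s4.png',cv2.resize(im[160:320,110:270],(600,600)))
im=capture('top');cv2.imwrite('pics/t4.png',cv2.resize(im[120:280,400:560],(600,600)))"
```

```text
tcp [ 0.5863 -0.3135  0.0345] yaw -8.49 tilt z [-1.    -0.     0.002] t 10.8 F [ 0.1 -1.1 -0.1] M [0.03 0.11 0.01] w 0.0789
units now-frame [-0.12  0.02 -0.04] turn units 0.0
units after turn [-0.12  0.02 -0.04]
```

View pics/s4.png

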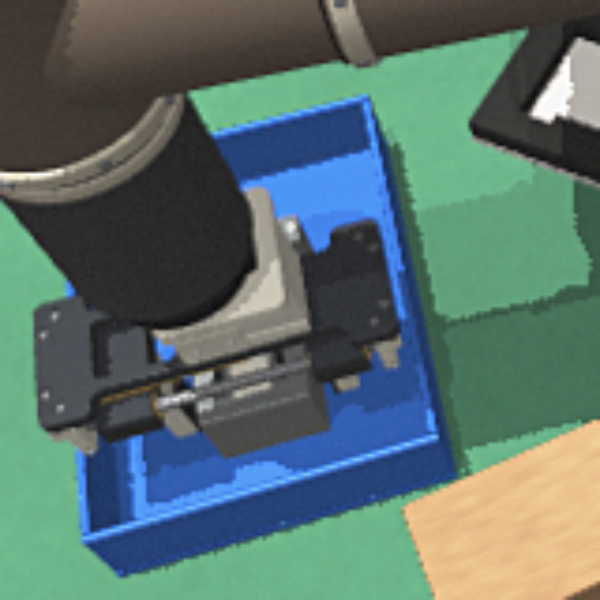

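View pics/t4.png

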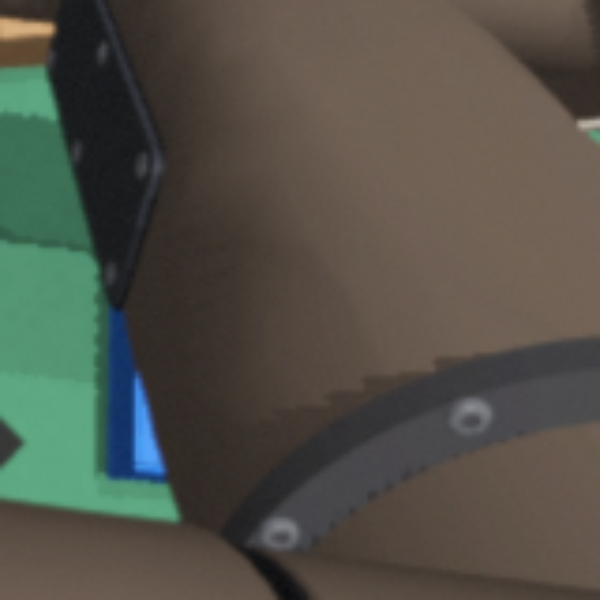

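Emit:
step_arm --steps '[[[0,0,0],0],[[0,0,0],0],[[0,0,0],0],[[0,0,0],0],[[0,0,0],0],[[0,0,0],0]]' --fingers 1 --grip_force 10

```text
time_s: 11.4
tcp_pos: [0.5862, -0.3138, 0.0369]
eef_rot: [149.7, 90.0, -38.8]
contact_force: [-1.1, -0.4, 1.8]
gripper_width: 0.064
```

Emit:
step_arm --steps '[[[-0.22,0,0.06],0],[[-0.22,0,0.08],0],[[-0.22,0,0.09],0],[[-0.21,0,0.1],0],[[0,0,0],0],[[0,0,0],0]]'

```text
time_s: 11.9
tcp_pos: [0.5798, -0.3128, 0.0545]
eef_rot: [175.2, 90.0, -13.3]
contact_force: [-0.8, 0.3, -4.2]
gripper_width: 0.064
```

```bash
python3 -c "
from h import *
go(.587,-.314,.037,-8.5)
im=capture('scene');cv2.imwrite('pics/s5.png',cv2.resize(im[160:320,110:270],(600,600)))"
```

```text
tcp [ 0.5798 -0.3128  0.0545] yaw -8.49 tilt z [-1.     0.    -0.001] t 11.9 F [-0.8  0.3 -4.2] M [ 0.09  0.09 -0.06] w 0.064
units now-frame [ 0.88  0.01 -0.36] turn units 0.0
units after turn [ 0.88  0.01 -0.36]
```

View pics/s5.png

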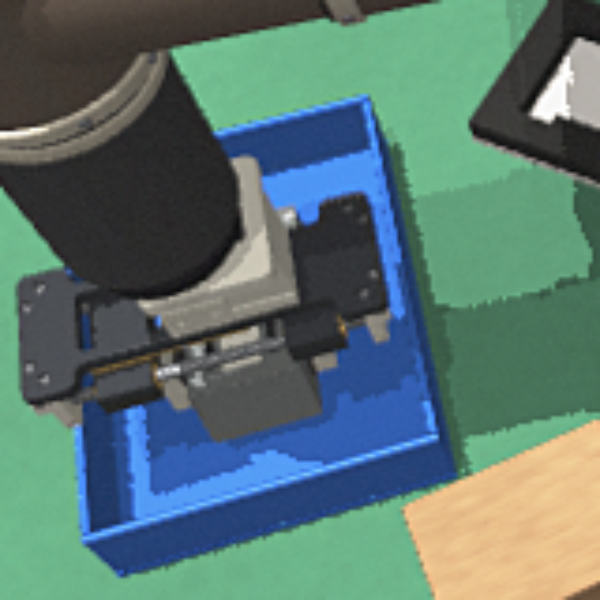

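Emit:
step_arm --steps '[[[-0.21,0,0.11],0],[[-0.2,0,0.12],0],[[-0.2,0,0.13],0],[[-0.19,0,0.13],0],[[-0.18,0,0.15],0],[[-0.18,0,0.15],0],[[-0.17,0,0.16],0],[[-0.17,0,0.16],0],[[0,0,0],0],[[0,0,0],0]]'

```text
time_s: 12.78
tcp_pos: [0.5577, -0.3096, 0.0846]
eef_rot: [159.8, 90.0, -28.7]
contact_force: [-0.1, -0.2, -1.1]
gripper_width: 0.0637
```

```bash
python3 -c "
from h import *
go(.587,-.314,.037,-8.5)
im=capture('scene');cv2.imwrite('pics/s6.png',cv2.resize(im[140:320,100:280],(600,600)))"
```

```text
tcp [ 0.5577 -0.3096  0.0846] yaw -8.49 tilt z [-1.  0. -0.] t 12.78 F [-0.1 -0.2 -1.1] M [ 0.21  0.12 -0.03] w 0.0637
units now-frame [ 2.38  0.   -1.48] turn units 0.0
units after turn [ 2.38  0.   -1.48]
```

View pics/s6.png

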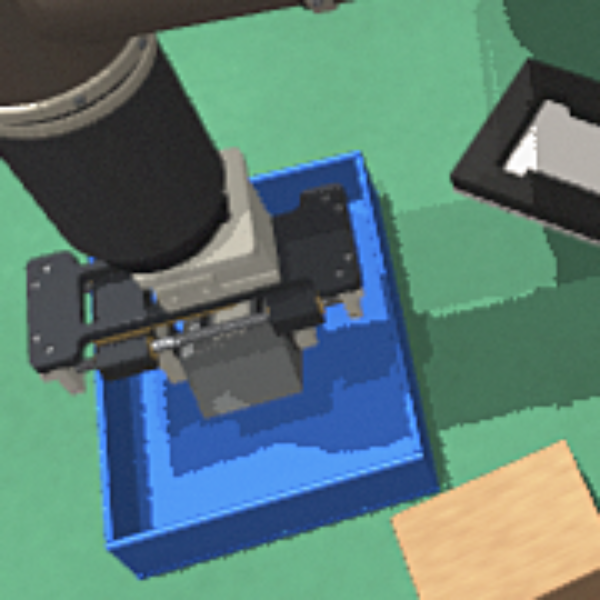

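Emit:
step_arm --steps '[[[-0.15,0,0.17],0],[[-0.15,0,0.18],0],[[-0.15,0,0.18],0],[[-0.14,0,0.19],0],[[-0.12,0,0.2],0],[[-0.12,0,0.2],0],[[-0.11,0,0.21],0],[[-0.1,0,0.21],0],[[-0.09,0,0.22],0],[[-0.08,0,0.22],0],[[-0.07,0,0.22],0],[[-0.06,0,0.23],0],[[-0.05,0,0.23],0],[[-0.04,0,0.22],0],[[0,0,0],0],[[0,0,0],0]]'

```text
time_s: 14.17
tcp_pos: [0.5004, -0.301, 0.1129]
eef_rot: [8.2, 90.0, 179.8]
contact_force: [-0.3, 1.0, 4.0]
gripper_width: 0.0637
```

Emit:
step_arm --steps '[[[0,0,0],0],[[0,0,0],0],[[0,0,0],0]]' --grip_force 60

```text
time_s: 14.42
tcp_pos: [0.5006, -0.301, 0.1128]
eef_rot: [9.5, 89.9, -179.0]
contact_force: [-1.2, 1.4, 7.1]
gripper_width: 0.0638
```

```bash
python3 -c "
from h import *
go(.587,-.314,.037,-8.5)
im=capture('scene');cv2.imwrite('pics/s7.png',cv2.resize(im[140:320,100:280],(600,600)))"
```

```text
tcp [ 0.5006 -0.301   0.1128] yaw -8.47 tilt z [-1.     0.     0.001] t 14.42 F [-1.2  1.4  7.1] M [ 0.55  0.66 -0.01] w 0.0638
units now-frame [ 3.78  0.01 -4.38] turn units 0.0
units after turn [ 3.79  0.   -4.37]
```

View pics/s7.png

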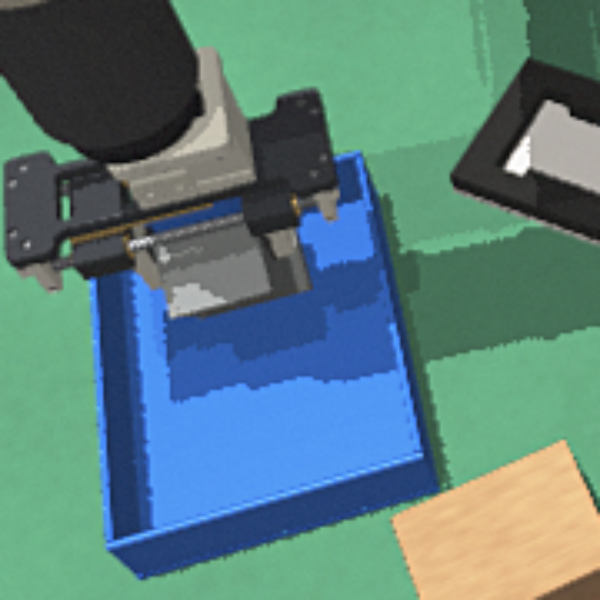

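Emit:
step_arm --steps '[[[-0.2,0,0],0],[[-0.4,0,0],0],[[-0.5,0,-0.2],0],[[-0.5,0,-0.3],0],[[-0.5,0,-0.3],0],[[-0.5,0,-0.3],0],[[-0.5,0,-0.3],0],[[-0.5,0,-0.2],0],[[-0.4,0,-0.2],0],[[-0.2,0,0],0],[[0,0,0],0],[[0,0,0],0]]'

```text
time_s: 15.47
tcp_pos: [0.5361, -0.3061, 0.1964]
eef_rot: [-38.5, 90.0, 133.0]
contact_force: [-1.0, 0.2, -5.3]
gripper_width: 0.0637
```

```bash
python3 -c "
from h import *
go(.587,-.314,.037,-8.5)
im=capture('scene');cv2.imwrite('pics/s8.png',cv2.resize(im[120:320,90:290],(600,600)))"
```

```text
tcp [ 0.5361 -0.3061  0.1964] yaw -8.5 tilt z [-1. -0.  0.] t 15.47 F [-1.   0.2 -5.3] M [0.01 0.03 0.02] w 0.0637
units now-frame [ 7.97  0.02 -2.58] turn units 0.0
units after turn [ 7.97  0.01 -2.58]
```

View pics/s8.png

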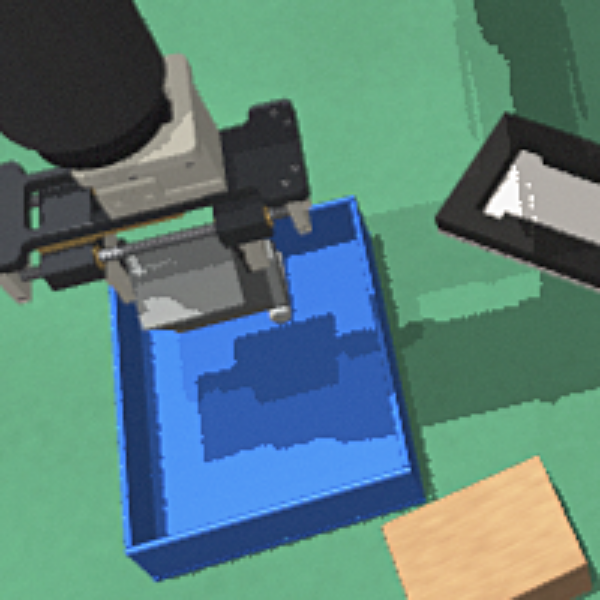

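Emit:
step_arm --steps '[[[0,0.5,0],0],[[0,-0.5,0],0],[[0,-0.5,0],0],[[0,0.5,0],0],[[0,0.8,0],0],[[0,-0.8,0],0],[[0,-0.8,0],0],[[0,0.8,0],0],[[0,0.8,0],0],[[0,-0.8,0],0],[[0,-0.8,0],0],[[0,0.8,0],0],[[0,0,0],0],[[0,0,0],0],[[0,0,0],0],[[0,0,0],0]]'

```text
time_s: 16.85
tcp_pos: [0.5364, -0.3062, 0.1965]
eef_rot: [-16.7, 90.0, 154.8]
contact_force: [-1.1, -0.2, -4.9]
gripper_width: 0.0636
```

```bash
python3 -c "
from h import *
go(.536,-.306,.1964,-8.5)
im=capture('scene');cv2.imwrite('pics/s9.png',cv2.resize(im[120:320,90:290],(600,600)))"
```

```text
tcp [ 0.5364 -0.3062  0.1965] yaw -8.49 tilt z [-1. -0.  0.] t 16.85 F [-1.1 -0.2 -4.9] M [-0.03 -0.04 -0.06] w 0.0636
units now-frame [ 0.01 -0.    0.02] turn units 0.0
units after turn [ 0.01 -0.    0.02]
```

View pics/s9.png

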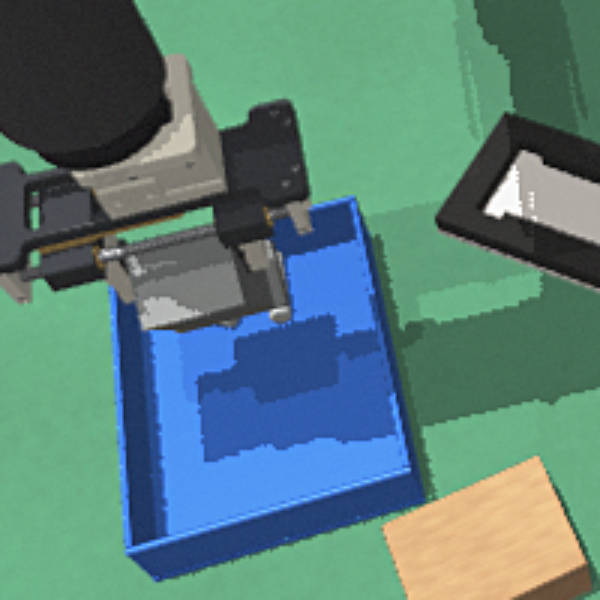

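Emit:
step_arm --steps '[[[-0.4,0,0],0],[[-0.6,0,0],0],[[-0.6,0,0],0],[[-0.6,0,0],0],[[-0.5,0,0],0],[[-0.3,0,0],0],[[0,0,0],0],[[0,0,0],0]]'

```text
time_s: 17.57
tcp_pos: [0.5365, -0.3062, 0.2566]
eef_rot: [-148.8, 90.0, 22.8]
contact_force: [0.1, -0.2, -3.7]
gripper_width: 0.0635
```

```bash
python3 -c "
from h import *
go(.536,-.306,.1964,-8.5)
print(ray('scene',(183.3,224.3),.014),ray('scene',(183.3,224.3),.09))
im=capture('scene');cv2.imwrite('pics/s10.png',cv2.resize(im[120:320,90:290],(600,600)))"
```

```text
tcp [ 0.5365 -0.3062  0.2566] yaw -8.49 tilt z [-1. -0. -0.] t 17.57 F [ 0.1 -0.2 -3.7] M [-0.04  0.03  0.01] w 0.0635
units now-frame [ 3.01 -0.01  0.03] turn units 0.0
units after turn [ 3.01 -0.01  0.02]
[ 0.47872433 -0.27909391  0.014     ] [ 0.5317123 -0.272191   0.09     ]
```

View pics/s10.png

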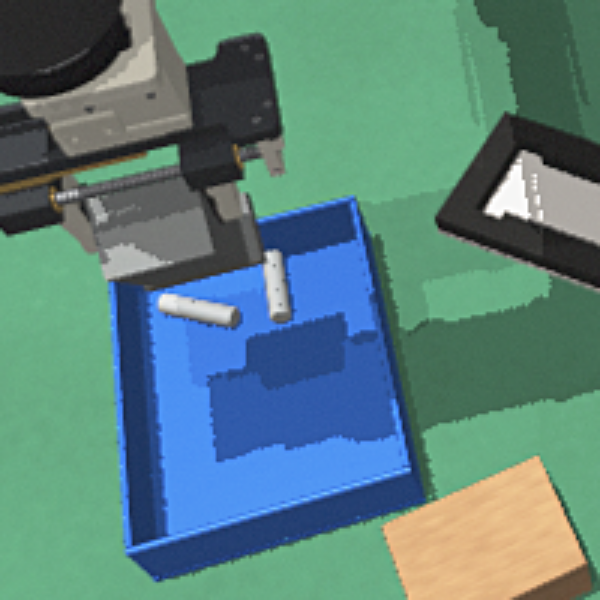

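Emit:
step_arm --steps '[[[0.8,-0.5,0],0],[[0.8,-0.8,0],0],[[0.4,0,0],0],[[0,1,0],0],[[0,1,0],0],[[0,-1,0],0],[[0,-1,0],0],[[0,1,0],0],[[0,1,0],0],[[0,-1,0],0],[[0,-1,0],0],[[0,1,0],0],[[0,1,0],0],[[0,0,0],0],[[0,0,0],0],[[0,0,0],0],[[0,0,0],0]]'

```text
time_s: 19.03
tcp_pos: [0.5343, -0.3199, 0.2163]
eef_rot: [-18.8, 90.0, 152.7]
contact_force: [0.4, 0.8, -2.9]
gripper_width: 0.0639
```

```bash
python3 -c "
from h import *
go(.536,-.306,.21,-8.5)
im=capture('scene');cv2.imwrite('pics/s11.png',cv2.resize(im[120:320,90:290],(600,600)))
F=[get_state()['contact_force'][2]]
for i in range(4): capture('top');F.append(get_state()['contact_force'][2])
print(np.round(F,2))"
```

```text
tcp [ 0.5343 -0.3199  0.2163] yaw -8.48 tilt z [-1. -0.  0.] t 19.03 F [ 0.4  0.8 -2.9] M [-0.01 -0.02  0.01] w 0.0639
units now-frame [ 0.31 -0.7   0.02] turn units 0.0
units after turn [ 0.31 -0.7   0.02]
[-3.09 -1.97 -2.67 -2.79 -2.79]
```

View pics/s11.png

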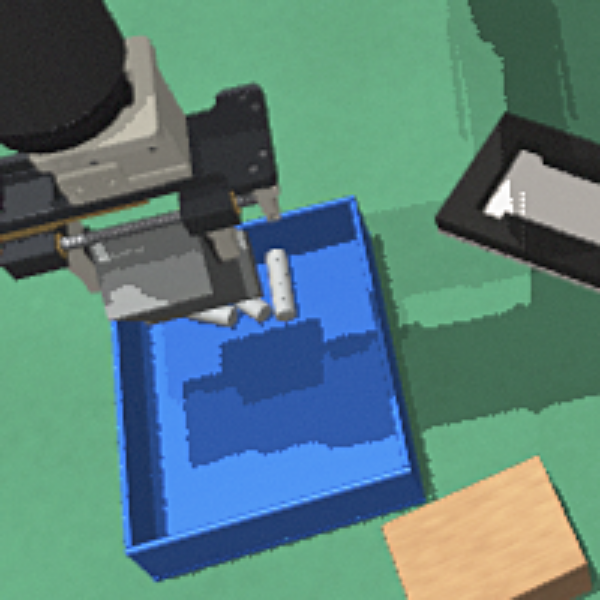

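Three pins are now visible, and the felt weight is down to about 2.7 N, roughly that of an empty magazine. I'll give it one more short shake and raise it to confirm.

Emit:
step_arm --steps '[[[0,-1,0],0],[[0,-1,0],0],[[0,1,0],0],[[0,1,0],0],[[-0.5,-0.6,0],0],[[-0.8,0,0],0],[[-0.8,0,0],0],[[-0.6,0,0],0],[[-0.3,0,0],0],[[0,0,0],0],[[0,0,0],0]]'

```text
time_s: 20.2
tcp_pos: [0.5361, -0.308, 0.2762]
eef_rot: [-95.8, 90.0, 75.7]
contact_force: [0.2, 0.9, -2.9]
gripper_width: 0.0636
```

```bash
python3 -c "
from h import *
go(.536,-.306,.21,-8.5)
im=capture('scene');cv2.imwrite('pics/s12.png',cv2.resize(im[100:320,70:290],(600,600)))
F=[get_state()['contact_force'][2]]
for i in range(5): capture('top');F.append(get_state()['contact_force'][2])
print(np.round(F,2),np.mean(F))"
```

```text
tcp [ 0.5361 -0.308   0.2762] yaw -8.49 tilt z [-1. -0. -0.] t 20.2 F [ 0.2  0.9 -2.9] M [-0.01 -0.06  0.  ] w 0.0636
units now-frame [ 3.31 -0.1   0.02] turn units 0.0
units after turn [ 3.31 -0.1   0.02]
[-3.37 -3.15 -2.3  -2.   -3.22 -1.92] -2.661140441007618
```

View pics/s12.png

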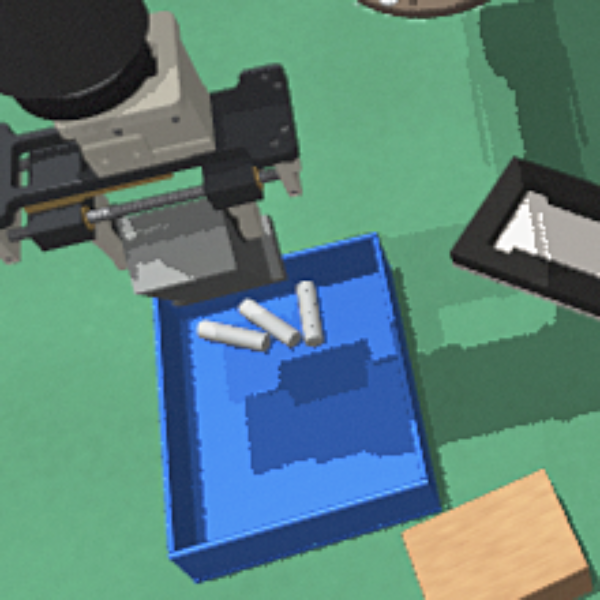

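Emit:
step_arm --steps '[[[0,0,0],-0.3],[[0,0,0],-0.6],[[0,0,0],-0.9],[[0,0,0],-0.9],[[0,0,0],-0.9],[[0,0,0],-0.9],[[0,0,0],-0.9],[[0,0,0],-0.9],[[0,0,0],-0.9],[[0,0,0],-0.6],[[0,0,0],-0.37],[[0,0,0],0]]'

```text
time_s: 21.5
tcp_pos: [0.5361, -0.3082, 0.2762]
eef_rot: [-57.4, 90.0, 163.3]
contact_force: [-0.2, -0.3, -3.6]
gripper_width: 0.0639
```

```bash
python3 -c "
from h import *
go(.45,.19,.20,40.5)
print([ray('top',p,.0)[:2].round(3) for p in ((211,297),(265,270),(275,292),(220,320))])
print(get_state()['joints'].round(0))"
```

```text
tcp [ 0.5361 -0.3082  0.2762] yaw 40.64 tilt z [-1. -0.  0.] t 21.5 F [-0.2 -0.3 -3.6] M [-0.05 -0.09 -0.03] w 0.0639
units now-frame [  3.82 -21.71 -12.96] turn units 0.02
units after turn [  3.81 -21.74 -12.91]
[array([0.343, 0.34 ]), array([0.397, 0.21 ]), array([0.344, 0.188]), array([0.29, 0.32])]
[-12.  14.  -4.  -0. -72. 142.]
```

Emit:
step_arm --steps '[[[0,-0.3,-0.2],0],[[0,-0.6,-0.4],0],[[0,-0.9,-0.6],0],[[0,-1,-0.7],0],[[0,-1,-0.7],0],[[0,-1,-0.7],0],[[0,-1,-0.7],0],[[0,-1,-0.7],0],[[0,-1,-0.7],0],[[0,-1,-0.7],0],[[0,-1,-0.7],0],[[0,-1,-0.7],0],[[0,-1,-0.7],0],[[0,-1,-0.7],0],[[0,-1,-0.7],0],[[0,-1,-0.7],0],[[0.3,-1,-0.7],0],[[0.5,-1,-0.7],0],[[0.5,-1,-0.7],0],[[0.5,-1,-0.7],0]]'

```text
time_s: 23.17
tcp_pos: [0.4899, 0.1495, 0.2405]
eef_rot: [-173.3, 89.9, 47.2]
contact_force: [0.4, 0.6, -3.1]
gripper_width: 0.0638
```

Emit:
step_arm --steps '[[[0.5,-1,-0.7],0],[[0.5,-0.8,-0.7],0],[[0.5,-0.5,-0.5],0],[[0.5,-0.2,-0.3],0],[[0.3,0,0],0],[[0,0,0],0]]'

```text
time_s: 23.67
tcp_pos: [0.4909, 0.2137, 0.1928]
eef_rot: [-2.9, 89.8, -142.4]
contact_force: [-0.5, -1.0, -2.5]
gripper_width: 0.0636
```

```bash
python3 -c "
from h import *
go(.49,.18,.13,40.5)
im=capture('scene');cv2.imwrite('pics/s13.png',cv2.resize(im[50:290,250:490],(600,600)))"
```

```text
tcp [0.4909 0.2137 0.1928] yaw 40.53 tilt z [-1.    -0.     0.003] t 23.67 F [-0.5 -1.  -2.5] M [-0.13 -0.02 -0.06] w 0.0636
units now-frame [3.14 1.25 1.12] turn units 0.0
units after turn [3.14 1.25 1.13]
```

View pics/s13.png

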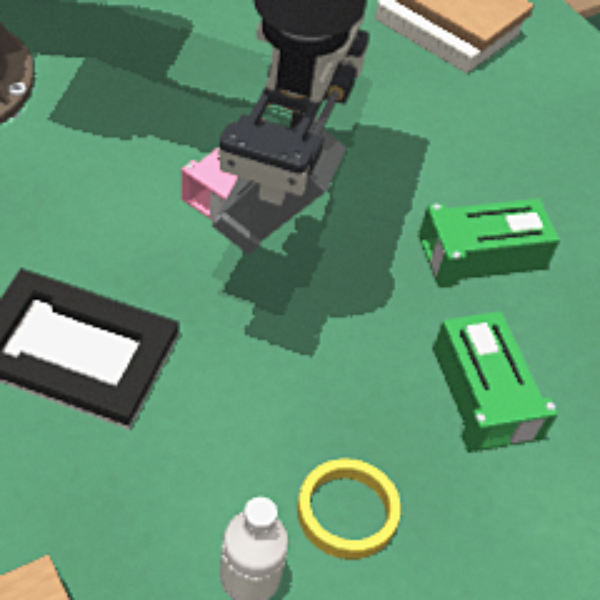

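Emit:
step_arm --steps '[[[0.4,0.3,0.3],0],[[0.6,0.4,0.4],0],[[0.7,0.4,0.3],0],[[0.7,0.15,0.1],0],[[0.6,0,0],0],[[0.4,0,0],0],[[0.2,0,0],0],[[0.2,0,0],0],[[0,0,0],0]]'

```text
time_s: 24.47
tcp_pos: [0.4914, 0.1808, 0.1183]
eef_rot: [-3.0, 90.0, -142.5]
contact_force: [-0.1, -0.7, -3.2]
gripper_width: 0.0637
```

Emit:
step_arm --steps '[[[0.2,0,0],0],[[0.2,0,0],0],[[0.2,0,0],0],[[0,0,0],0]]'

```text
time_s: 24.8
tcp_pos: [0.4925, 0.1819, 0.1076]
eef_rot: [164.6, 89.9, 25.1]
contact_force: [-0.7, 1.3, 4.3]
gripper_width: 0.0636
```

```bash
python3 -c "
from h import *
go(.49,.18,.11,40.5)
im=capture('scene');cv2.imwrite('pics/s14.png',cv2.resize(im[80:230,280:430],(600,600)))"
```

```text
tcp [0.4925 0.1819 0.1076] yaw 40.6 tilt z [-1.     0.001 -0.002] t 24.8 F [-0.7  1.3  4.3] M [ 0.06  0.13 -0.01] w 0.0636
units now-frame [-0.12 -0.01  0.16] turn units 0.02
units after turn [-0.12 -0.01  0.16]
```

View pics/s14.png

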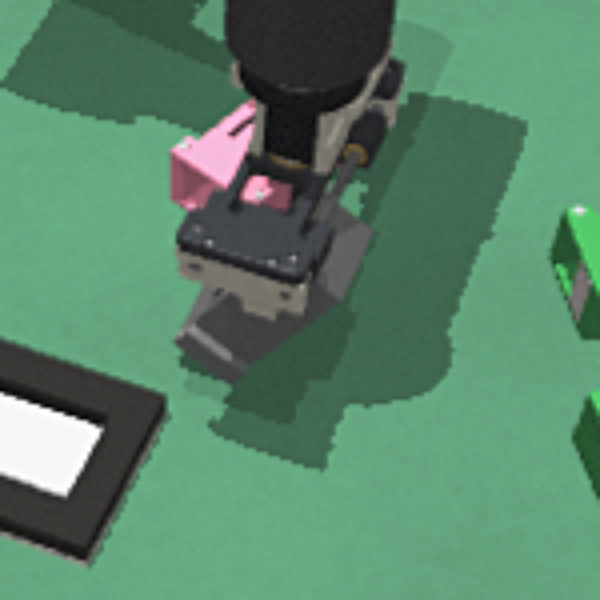

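Emit:
step_arm --steps '[[[0,0,0],0],[[0.05,0,-0.22],0],[[0.05,0,-0.23],0],[[0.08,0,-0.3],0],[[0.1,0,-0.3],0],[[0.12,0,-0.3],0],[[0.14,0,-0.28],0],[[0.15,0,-0.27],0],[[0.16,0,-0.26],0],[[0,0,0],0]]' --grip_force 10

```text
time_s: 25.68
tcp_pos: [0.5248, 0.2096, 0.0885]
eef_rot: [2.6, 89.9, -136.9]
contact_force: [-0.4, -0.1, -2.2]
gripper_width: 0.0638
```

```bash
python3 -c "
from h import *
go(.49,.18,.11,40.5)
im=capture('scene');cv2.imwrite('pics/s15.png',cv2.resize(im[80:230,280:430],(600,600)))"
```

```text
tcp [0.5248 0.2096 0.0885] yaw 40.54 tilt z [-1.     0.     0.001] t 25.68 F [-0.4 -0.1 -2.2] M [ 0.04 -0.2   0.02] w 0.0638
units now-frame [-1.08 -0.01  2.28] turn units 0.01
units after turn [-1.08 -0.    2.28]
```

View pics/s15.png

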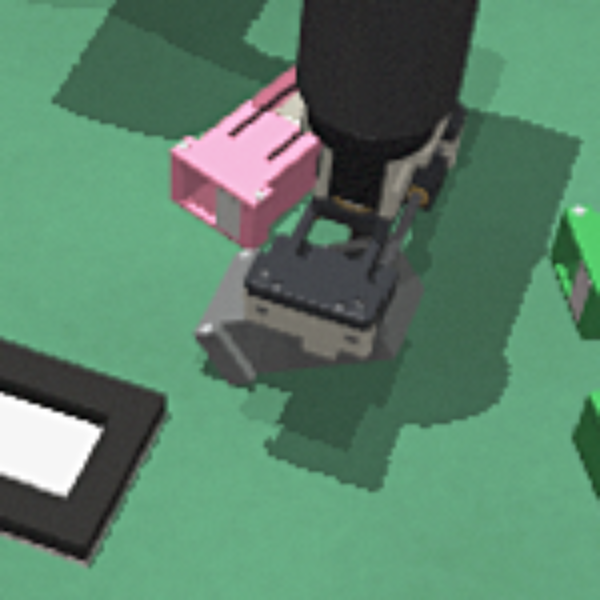

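Emit:
step_arm --steps '[[[0.18,0,-0.22],0],[[0.19,0,-0.21],0],[[0.2,0,-0.21],0],[[0.21,0,-0.2],0],[[0.22,0,-0.19],0],[[0.23,0,-0.18],0],[[0.24,0,-0.17],0],[[0.24,0,-0.16],0],[[0.25,0,-0.15],0],[[0.26,0,-0.13],0],[[0.26,0,-0.12],0],[[0.26,0,-0.11],0],[[0.13,0,-0.05],0],[[0,0,0],0],[[0,0,0],0]]'

```text
time_s: 26.98
tcp_pos: [0.5566, 0.2368, 0.0321]
eef_rot: [169.2, 90.0, 29.7]
contact_force: [1.0, 0.3, -1.0]
gripper_width: 0.064
```

```bash
python3 -c "
from h import *
go(.49,.18,.03,40.5)
im=capture('scene');cv2.imwrite('pics/s16.png',cv2.resize(im[80:230,280:430],(600,600)))"
```

```text
tcp [0.5566 0.2368 0.0321] yaw 40.55 tilt z [-1.     0.    -0.001] t 26.98 F [ 1.   0.3 -1. ] M [ 0.02 -0.24  0.06] w 0.064
units now-frame [ 0.1  -0.01  4.38] turn units 0.01
units after turn [ 0.1  -0.01  4.38]
```

View pics/s16.png

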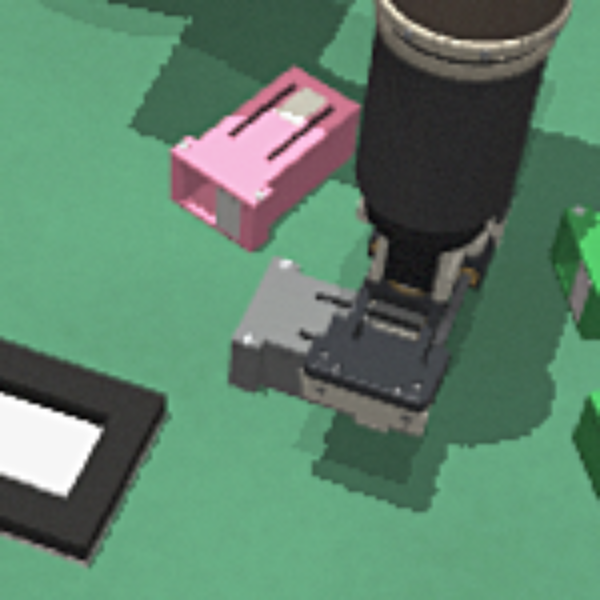

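Emit:
step_arm --steps '[[[0.08,0,0],0],[[0,0,0],0],[[0,0,0],0],[[0,0,0],0],[[0,0,0],0]]' --fingers 0.08

```text
time_s: 27.45
tcp_pos: [0.5562, 0.2364, 0.0306]
eef_rot: [174.2, 90.0, 34.8]
contact_force: [0.2, -0.6, 0.4]
gripper_width: 0.0803
```

Emit:
step_arm --steps '[[[-0.3,0,0],0],[[-0.6,0,0],0],[[-0.8,0,0],0],[[-1,0,0],0],[[-1,-0.3,0],0],[[-1,-0.6,0],0],[[-1,-1,0],0],[[-0.8,-1,0],0],[[-0.5,-1,0],0],[[0,-1,0],0],[[0,-1,0],0],[[0,-1,0],0],[[0,-1,0],0],[[0,-1,0],0],[[0,-0.5,0],0]]'

```text
time_s: 28.7
tcp_pos: [0.4329, 0.3807, 0.1712]
eef_rot: [-156.3, 89.9, 64.3]
contact_force: [0.1, 0.1, -0.4]
gripper_width: 0.0805
```

```bash
python3 -c "
from h import *
im=capture('scene');cv2.imwrite('pics/s17.png',im)
im=capture('top');cv2.imwrite('pics/t17.png',im)
go(.49,.18,.03,40.5)"
```

```text
tcp [0.4332 0.3804 0.171 ] yaw 40.65 tilt z [-1.    -0.    -0.001] t 28.8 F [ 0.1 -0.4  0.1] M [-0.13 -0.05  0.01] w 0.0806
units now-frame [7.05 9.45 4.38] turn units 0.03
units after turn [7.05 9.46 4.35]
```

View pics/s17.png

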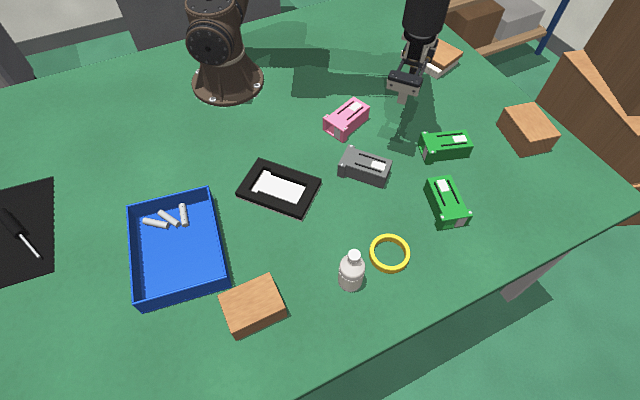

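View pics/t17.png

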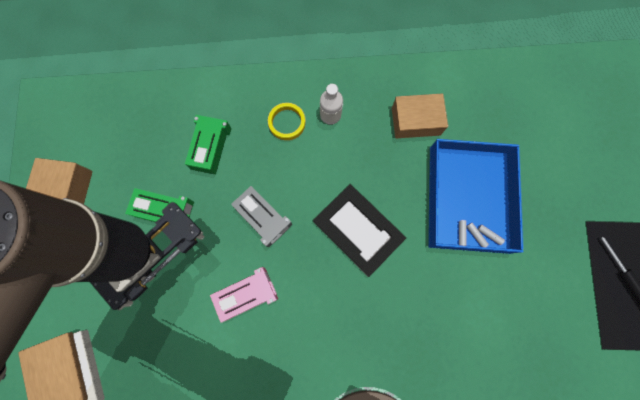

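```bash
python3 - <<'E'
from h import *
t=cv2.imread("pics/t17.png");s=cv2.imread("pics/s17.png")
def axes(a): 
    U=np.array([np.cos(a),np.sin(a)]);return U,np.array([-U[1],U[0]])
def contour(im,m,box):
    x0,y0,x1,y1=box;M=np.zeros(m.shape,np.uint8);M[y0:y1,x0:x1]=m[y0:y1,x0:x1]
    return max(cv2.findContours(M,0,cv2.CHAIN_APPROX_NONE)[0],key=cv2.contourArea)[:,0]
def mag(n,im,thr,box):
    hsv=cv2.cvtColor(im,cv2.COLOR_BGR2HSV);c=contour(im,((hsv[...,1]<50)&(hsv[...,2]>thr)),box)
    P=np.array([ray(n,p,.05)[:2] for p in c]);a=np.radians(40)
    for it in range(5):
        U,V=axes(a);u=P@U;v=P@V;um=(u.min()+u.max())/2;st=(u>um-.03)&(u<um+.055);vm=(v[st].min()+v[st].max())/2
        fs=[cv2.fitLine(P[st&(k*(v-vm)>.02)].astype(np.float32),cv2.DIST_HUBER,0,.01,.01).ravel() for k in(1,-1)]
        an=[np.arctan(f[1]/f[0]) for f in fs];a=np.mean(an)
    w=[f[2:]@V for f in fs];print(n,"mag ang",np.degrees(an),"w",w[0]-w[1],"len",u.max()-u.min(),"centre",U*um+V*np.mean(w))
    d=im.copy();d[c[:,1],c[:,0]]=(0,0,255);x0,y0,x1,y1=box;return cv2.resize(d[y0:y1,x0:x1],(380,380),interpolation=0)
A=mag("top",t,112,(222,178,300,252));B=mag("scene",s,95,(325,135,405,195));cv2.imwrite("pics/seg2.png",np.hstack([A,B]))
# tray
for n,im,box in(("top",t,(320,195,400,270)),("scene",s,(228,150,330,225))):
    hsv=cv2.cvtColor(im,cv2.COLOR_BGR2HSV);c=contour(im,((hsv[...,1]<40)&(hsv[...,2]>150)),box)
    U,V=axes(np.radians(40.5))
    for z in(.006,.024):
        P=np.array([ray(n,p,z)[:2] for p in c]);u=P@U;v=P@V;um=(u.min()+u.max())/2
        st=(u>um-.02)&(u<um+.05);vm=v[st].mean()
        L=np.median(v[st&(v>vm+.02)]);R=np.median(v[st&(v<vm-.02)])
        an=[np.degrees(np.arctan(f[1]/f[0])) for f in[cv2.fitLine(P[st&(k*(v-vm)>.02)].astype(np.float32),cv2.DIST_HUBER,0,.01,.01).ravel() for k in(1,-1)]]
        print(n,z,"u",u.min().round(4),u.max().round(4),"stem v",L.round(4),R.round(4),np.round(an,2))
E
```

```text
top mag ang [41.774895 39.86191 ] w 0.06329204 len 0.1373740173196849 centre [0.52268865 0.20882542]
scene mag ang [40.265602 40.17209 ] w 0.061930194 len 0.13037929195488523 centre [0.5287467  0.21148554]
top 0.006 u 0.2812 0.4158 stem v -0.2958 -0.3608 [40.41 39.8 ]
top 0.024 u 0.2822 0.4141 stem v -0.2936 -0.3573 [40.41 39.8 ]
scene 0.006 u 0.2815 0.4119 stem v -0.2947 -0.352 [41.29 40.93]
scene 0.024 u 0.2899 0.4176 stem v -0.3063 -0.3625 [41.29 40.44]
```

View pics/seg2.png

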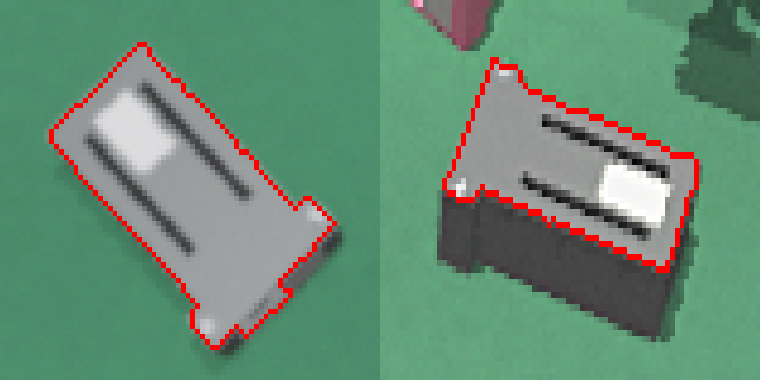

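Emit:
step_arm --steps '[[[0,0.4,0.1],0],[[0,0.8,0.2],0.03],[[0,1,0.2],0],[[0,1,0.2],0],[[0,1,0.2],0],[[0,1,0.2],0],[[0,1,0.2],0],[[0,1,0.2],0],[[0.4,1,0.2],0],[[0.7,0.7,0.15],0],[[0.8,0.5,0.08],0],[[0.8,0.1,0],0],[[0.4,0,0],0],[[0,0,0],0],[[0,0,0],0]]' --fingers 0

```text
time_s: 30.05
tcp_pos: [0.5279, 0.2089, 0.1087]
eef_rot: [18.5, 90.0, -121.2]
contact_force: [0.8, -0.2, -0.4]
gripper_width: 0.0877
```

```bash
python3 -c "
from h import *
go(.527,.2113,.043,40.4)
im=capture('scene');cv2.imwrite('pics/s18.png',cv2.resize(im[80:230,280:430],(600,600)))"
```

```text
tcp [0.5279 0.2089 0.1087] yaw 40.33 tilt z [-1.     0.     0.001] t 30.05 F [ 0.8 -0.2 -0.4] M [-0.04 -0.09  0.01] w 0.0877
units now-frame [ 3.28 -0.12 -0.05] turn units -0.01
units after turn [ 3.28 -0.12 -0.04]
```

View pics/s18.png

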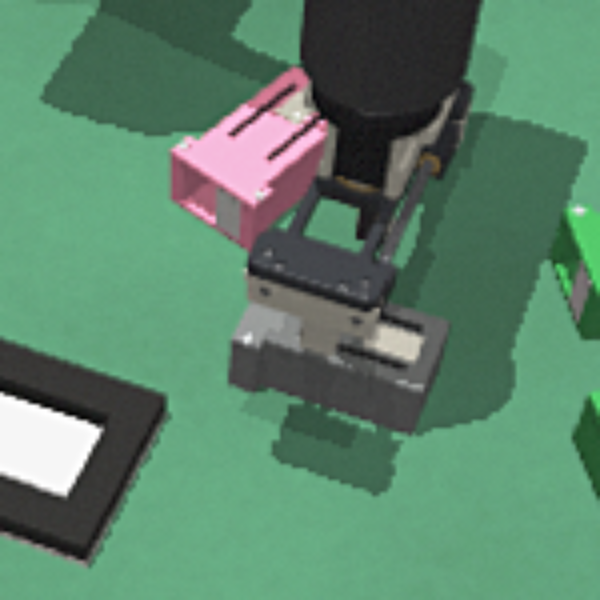

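Emit:
step_arm --steps '[[[0.4,-0.12,-0.04],0],[[0.7,0,0],0],[[0.8,0,0],0],[[0.7,0,0],0],[[0.4,0,0],0],[[0.25,0,0],0],[[0,0,0],0],[[0,0,0],0]]'

```text
time_s: 30.77
tcp_pos: [0.527, 0.2123, 0.0439]
eef_rot: [158.5, 90.0, 18.9]
contact_force: [0.2, -0.3, -0.4]
gripper_width: 0.0875
```

Emit:
step_arm --steps '[[[0,0,0],0],[[0,0,0],0],[[0,0,0],0],[[0,0,0],0],[[0,0,0],0],[[0,0,0],0],[[0,0,0],0]]' --fingers 1 --grip_force 35

```text
time_s: 31.35
tcp_pos: [0.5269, 0.212, 0.044]
eef_rot: [166.1, 90.0, 26.5]
contact_force: [-1.3, 0.5, 5.0]
gripper_width: 0.0637
```

Emit:
step_arm --steps '[[[-0.2,0,0],0],[[-0.4,0,0],0],[[-0.6,0,0],0],[[-0.6,0,0],0],[[-0.5,0,0],0],[[-0.3,0,0],0],[[0,0,0],0],[[0,0,0],0]]'

```text
time_s: 32.02
tcp_pos: [0.5267, 0.212, 0.0957]
eef_rot: [-157.3, 90.0, 63.1]
contact_force: [0.3, 0.6, -3.7]
gripper_width: 0.0637
```

```bash
python3 -c "
from h import *
go(.4781,-.0224,.1,40.4)"
```

```text
tcp [0.5267 0.212  0.0957] yaw 40.34 tilt z [-1.    -0.    -0.001] t 32.02 F [ 0.3  0.6 -3.7] M [-0.09 -0.08 -0.03] w 0.0637
units now-frame [-0.22  7.36  9.44] turn units -0.01
units after turn [-0.21  7.35  9.44]
```

Emit:
step_arm --steps '[[[-0.1,0.2,0.3],0],[[-0.1,0.5,0.6],0],[[0,0.7,0.9],0],[[0,0.75,0.95],0],[[0,0.75,0.95],0],[[0,0.75,0.95],0],[[0,0.75,0.95],0],[[0,0.75,0.95],0],[[0,0.75,0.95],0],[[0,0.7,0.9],0],[[0,0.5,0.6],0],[[0,0.26,0.35],0],[[0,0,0],0],[[0,0,0],0],[[0,0,0],0]]'

```text
time_s: 33.27
tcp_pos: [0.4797, -0.0212, 0.0996]
eef_rot: [147.8, 90.0, 8.1]
contact_force: [-0.4, 0.5, -2.6]
gripper_width: 0.0637
```

```bash
python3 -c "
from h import *
go(.4781,-.0224,.06,40.4)
im=capture('scene');cv2.imwrite('pics/s19.png',cv2.resize(im[110:260,205:355],(600,600),interpolation=cv2.INTER_CUBIC))
im=capture('top');cv2.imwrite('pics/t19.png',cv2.resize(im[170:290,300:420],(600,600),interpolation=cv2.INTER_CUBIC))"
```

```text
tcp [ 0.4797 -0.0212  0.0996] yaw 40.36 tilt z [-1.  0. -0.] t 33.27 F [-0.4  0.5 -2.6] M [-0.02 -0.09  0.02] w 0.0637
units now-frame [ 1.98 -0.    0.1 ] turn units -0.01
units after turn [ 1.98 -0.    0.1 ]
```

View pics/s19.png

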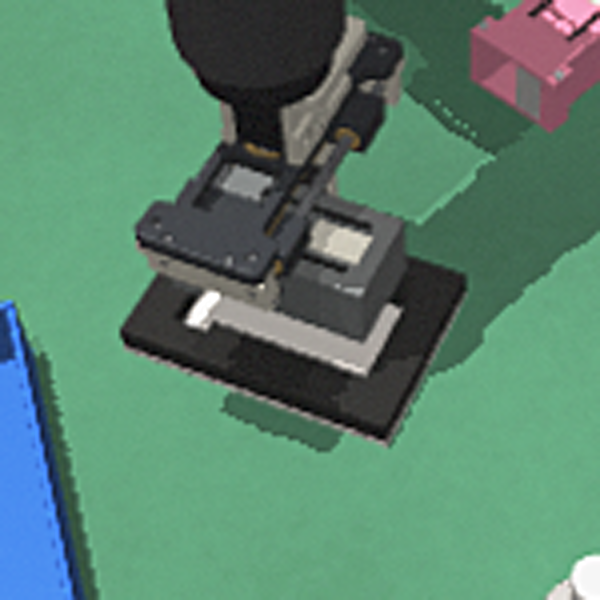

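View pics/t19.png

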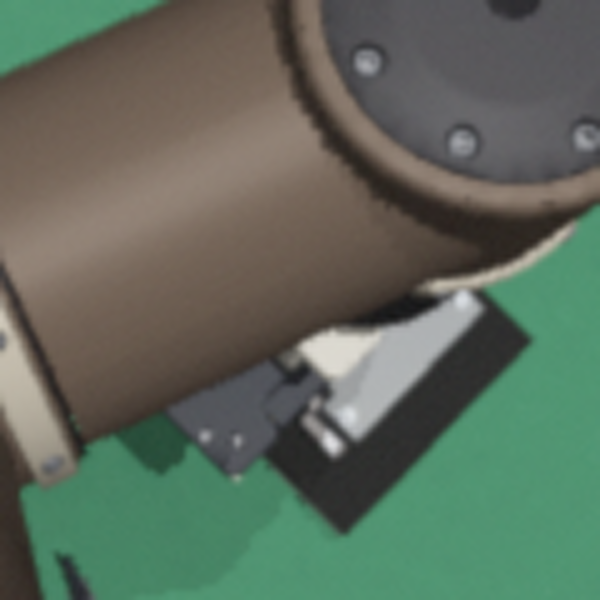

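```bash
python3 - <<'E'
from h import *
a=np.radians(40.4);U=np.array([np.cos(a),np.sin(a)]);V=np.array([-U[1],U[0]])
f=lambda p,z,n="top":np.array([ray(n,p,z)[:2]@U,ray(n,p,z)[:2]@V]).round(4)
print("mouth edge",f((397,232.4),.1066),f((371.6,258),.1066))
print("tray edge",f((406.2,238.4),.024),f((368.8,276.6),.024))
# scene tail corners, top face: px
g=lambda x,y:(205+x/4,110+y/4)
print("tail",f(g(408,213),.1066,"scene"),f(g(372,298),.1066,"scene"))
S=get_state()["tcp_pos"];print("tcp uv",S[:2]@U,S[:2]@V)
t=np.array([.4781,-.0224]);print("tray uv",t@U,t@V)
E
```

```text
mouth edge [ 0.2831 -0.3656] [ 0.2838 -0.2865]
tray edge [ 0.2532 -0.3896] [ 0.2541 -0.2617]
tail [ 0.4191 -0.2914] [ 0.4259 -0.3591]
tcp uv 0.351879591911529 -0.32676832965902375
tray uv 0.34957357904949976 -0.3269245827871058
```

Emit:
step_arm --steps '[[[0.3,0,0.05],0],[[0.4,0,0],0],[[0.4,0,0],0],[[0.3,0,0],0],[[0.15,0,0],0],[[0.1,0,0],0],[[0.1,0,0],0],[[0,0,0],0]]'

```text
time_s: 34.03
tcp_pos: [0.4787, -0.022, 0.0642]
eef_rot: [-17.5, 90.0, -157.1]
contact_force: [0.1, -0.6, -2.7]
gripper_width: 0.0633
```

Emit:
step_arm --steps '[[[0.15,0,0],0],[[0.15,0,0],0],[[0.15,0,0],0],[[0.1,0,0],0],[[0.1,0,0],0],[[0,0,0],0],[[0,0,0],0]]'

```text
time_s: 34.62
tcp_pos: [0.4787, -0.022, 0.0514]
eef_rot: [-13.7, 90.0, -153.4]
contact_force: [0.1, -0.9, -2.8]
gripper_width: 0.0636
```

```bash
python3 -c "
from h import *
go(.4781,-.0224,.05,40.4)
im=capture('scene');cv2.imwrite('pics/s20.png',cv2.resize(im[130:250,220:340],(600,600),interpolation=cv2.INTER_CUBIC))"
```

```text
tcp [ 0.4787 -0.022   0.0514] yaw 40.36 tilt z [-1. -0.  0.] t 34.62 F [ 0.1 -0.9 -2.8] M [-0.07 -0.09  0.  ] w 0.0636
units now-frame [ 0.07 -0.01  0.04] turn units -0.01
units after turn [ 0.07 -0.01  0.04]
```

View pics/s20.png

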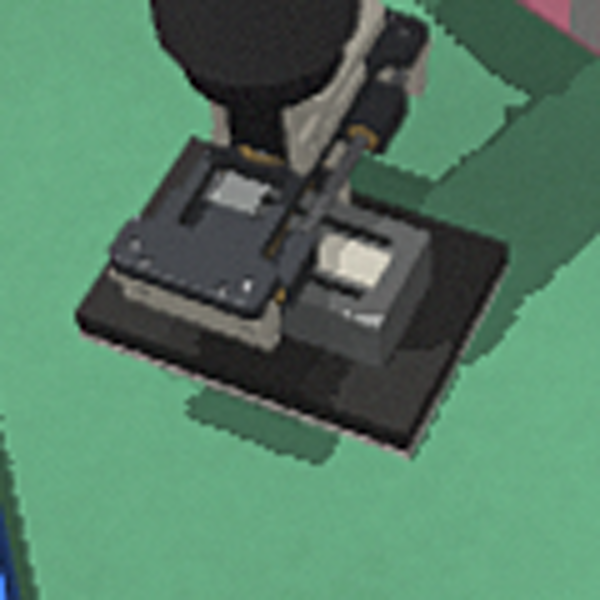

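Nearly seated, with no contact force yet. I'll lower the last bit, release, and rise straight up.

Emit:
step_arm --steps '[[[0.06,0,0],0],[[0.05,0,0],0],[[0,0,0],0],[[0,0,0],0]]'

```text
time_s: 35.0
tcp_pos: [0.479, -0.0219, 0.05]
eef_rot: [147.7, 90.0, 8.1]
contact_force: [-2.8, 0.4, 4.1]
gripper_width: 0.0636
```

Emit:
step_arm --steps '[[[0,0,0],0],[[0,0,0],0],[[0,0,0],0],[[0,0,0],0],[[0,0,0],0],[[0,0,0],0]]' --fingers 0.08

```text
time_s: 35.5
tcp_pos: [0.4788, -0.022, 0.0493]
eef_rot: [-7.4, 90.0, -147.1]
contact_force: [1.0, -0.2, 0.4]
gripper_width: 0.0803
```

Emit:
step_arm --steps '[[[-0.2,0,0],0],[[-0.4,0,0],0],[[-0.7,0,0],0],[[-1,0,0],0],[[-1,0,0],0],[[-1,0,0],0],[[-1,0,0],0],[[-1,-1,0],0],[[-0.5,-1,0],0],[[0,-1,0],0],[[0,-1,0],0],[[0,-1,0],0],[[0,-1,0],0],[[0,-1,0],0],[[0,-1,0],0],[[0,-1,0],0],[[0,-1,0],0],[[0,-1,0],0],[[0,-0.5,0],0],[[0,0,0],0]]'

```text
time_s: 37.17
tcp_pos: [0.3291, 0.1544, 0.1863]
eef_rot: [-161.8, 89.9, 58.7]
contact_force: [0.7, 0.4, 0.0]
gripper_width: 0.0805
```

```bash
python3 - <<'E'
from h import *
t=capture('top');s=capture('scene');cv2.imwrite('pics/t21.png',t);cv2.imwrite('pics/s21.png',s)
cv2.imwrite('pics/c21.png',np.hstack([cv2.resize(t[180:280,310:410],(400,400),interpolation=cv2.INTER_CUBIC),cv2.resize(s[140:230,230:320],(400,400),interpolation=cv2.INTER_CUBIC)]))
go(.48,-.02,.05)
E
```

```text
tcp [0.3298 0.1535 0.186 ] yaw 40.45 tilt z [-1.    -0.    -0.001] t 37.27 F [ 0.5 -0.3 -0.1] M [-0.08 -0.07 -0.04] w 0.0805
units now-frame [ 6.8  11.47 -0.08] turn units None
```

View pics/c21.png

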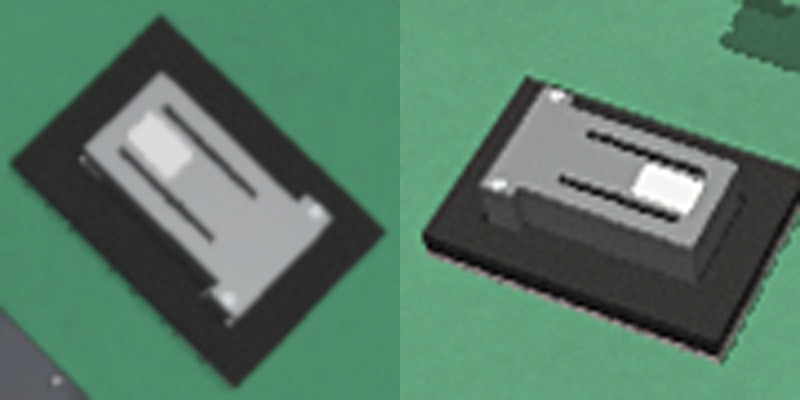

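View pics/s21.png

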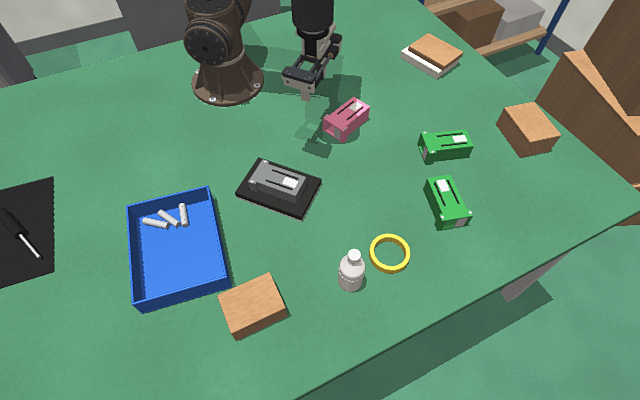

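```bash
python3 -c "
from plant import *
print(close_job())"
```

```text
the job is handed in; nothing more can be done
None
```

The three pins are in the blue tote, and the empty grey magazine is home in the tray's T-shaped cutout, the right way round. It is released and the arm is clear. I handed the job in at about 37 s of the 72 s allowed.

- **Tipping:** The arm could only turn about its finger axis, so it could not tilt the magazine directly. I set the magazine level inside the tote, re-gripped it near the tail and lifted the tail with the mouth end on the tote floor. The mouth pointed down at about 65° from level.
- **Shaking:** I shook it sideways above the tote. The felt weight fell from 6.2 N to about 2.7 N and stayed there after one more shake. Single readings scattered by about ±0.7 N, and the pictures show three pins in the tote.
- **Laying it home:** I levelled the magazine on the open bench, re-gripped it in the middle and lowered it into the cutout. It met no resistance until it touched down with its underside about 6 mm above the bench, which is the cutout floor.
- **Last pictures:** The collar is in the head of the cutout and the window faces up. The pins are in the tote, and the tape roll, bottle, carton and look-alikes show no visible change of position.
- **Checks that disagreed:** The two cameras differed by up to about 6 mm on the magazine's position. One tail-corner reading was off by about 9 mm, and I discarded it. The uneventful insertion settled the fit.

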